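# Take the reservoir's pressure with a push-on gauge

## Robot

A 6-joint arm with a two-finger parallel gripper is mounted at the origin on the work surface. World frame = base frame: x ahead of the robot, y to its left, z up, the work surface at z = 0. Lengths are in mm, angles in rad, forces in N, time in s.
With the tool pointing down it reaches from about 275 to 850 mm from the base axis. Payload 19 kg.
Tool frame: the origin (TCP) lies at the very end of the fingers, on their centre line; the grasp point (between the pads) lies 19 mm behind it; z points along the fingers, y is the line along which they close (so a half turn about z gives the same grasp; the last joint's range is limited). The gripper opens to 85 mm and grips with 20 to 120 N. Pads are 22 mm wide; open, the fingers measure 114 mm over their backs; the gripper's body (76 mm by 85 mm) begins 54 mm behind the grasp point. The pads swing forward as they close: fully open they stand 13 mm farther back than shut.
Start: joints at [1.158, 0.15, 1.437, -0, 1.554, -0.134], TCP at [158.246, 552.764, 231.267] pointing down, gripper open.
Joint ranges: [-2.8, 2.8], [-0.68, 2.1], [0.12, 2.68], [-1.39, 4.53], [0.16, 2.79], [-2.81, 2.81]. Speed limits (rad/s): [1.89, 1.89, 2.22, 3.01, 3.01, 3.01].

## Interface

Orientations are given as a rotation vector (axis times angle).
In Python, from plant import * gives the robot as it stands. The module is installed in compiled form; this text tells all that it offers.
- The arm moves only by the shell command python3 -m pendant 'ROWS'. ROWS is JSON, a list that holds one entry, the list of rows, each a list of 5 numbers: the opening, from 0 (shut) to 1 (fully open), then the shift along the tool's x, y, z in m, then the turn about the tool's z in degrees. In form: [[[fingers, dx, dy, dz, yaw], ...]]. A call has exactly 5 rows; each row shifts and turns the commanded pose from where the row before left it, along the tool's axes as they then stand; what a row does not reach is not made up. A row lasts 1/8 s, in which the tool goes at most 62.5 mm and 10.7 degrees, less where a joint would pass 70% of its speed; a pose out of reach is approached as far as the arm can. A call with a gripper value outside its range is refused whole. The fingers move at their own pace and stop on an object; the grip force is fixed at half the most. Time passes only in rows, so rows that do not move let the fingers close, or fill a call up. It gives the time, the measured TCP pose, the force, the opening and the grip force at its end, in the units of the state.
- get_obs(): the state, without advancing time (a new reading comes with each control period).
- get_image(name): name is "side" or "top" or "wrist"; returns a dict with "frame" (384x512x3 uint8, red, green, blue), "mtx" (3x3 intrinsics, pixels), "R" (3x3) and "t" (3): a world point X has camera coordinates R X + t; the wrist camera has in their place "mount" (4x4, takes a point from camera to tool coordinates, whose origin is the TCP and whose axes are the flange's). Camera axes: x right, y down, z forward; pixel columns grow to the right and rows downward; lengths in mm; the calibration is good to about 2 mm. A picture is of the moment at which its call begins: read the wrist's pose just before it. There is no depth.
- job_done(): hands the job in; it is judged then, once.
The state is a dict: "time": time; "joints": joint angles; "joint_vel": joint speeds; "joint_efforts": joint torques, N m; "ee_pos": TCP position; "orientation": TCP orientation; "wrist_force": force on the tool from outside, world axes, zero at the start; "moment": the same for the moment, N m; "opening": opening from 0.0 (shut) to 1.0 (fully open); "grasp_force": force on a finger pad.
Only numpy, scipy, OpenCV 4.12 (cv2) and the standard library are available. Lean on these libraries where they do the work, as an engineer would, in place of code of your own. Each camera call takes 0.05 s, during which the arm holds its last target. There are 200 camera calls.

## Task

Take the air pressure of the little reservoir: lift the push-on gauge out of its wooden dock and press it squarely down over the reservoir's valve until it comes up firm on the valve's seat and the pressure has pushed the rod out of the gauge's top, holding it there for a moment with a steady 16 N or so (never more than 22 N). Then stand the gauge back upright in the dock with the rod still out, so that it can be read, and leave the other things on the ledge alone.

Things in the scene. Friction and masses are not known exactly. Their poses are not given: they have to be found in the camera images.
- gauge: push-on pressure gauge, loose, about 155 g, starting upright in the dock. Origin: centre of its mouth, on its underside; z up its axis. Steel head 26 mm high: bell mouth 32 mm across, 26 mm from z = 7 mm up. Above it a square aluminium barrel, 20 x 20 mm, flats facing x and y, up to z = 64 mm. A thin white rod with a steel cap comes out of its top
- gauge_mouth (a point): centre of the gauge's mouth (same as its origin). The round socket, open below, is 22 mm wide at the mouth, tapers to a 16 mm bore at 7 mm up, and ends in a flat ceiling 24 mm up. The rod's foot hangs in it to 1.5 mm above the mouth
- gauge_grip (a point): point on the gauge's axis at which to grip the barrel across two flats (20 mm wide), 47 mm above the mouth; axes as the gauge's
- rod (a joint): how far the gauge's rod is out of the top, m: 0 in (its 11 mm cap, 4 mm thick, rests on the barrel, cap's top 68 mm above the mouth), at most 0.020. Friction of 5.5 N plus a spring of 250 N/m resist it; it stays where the pressure left it unless something pushes it back in
- tank: small grey air reservoir, fixed: a cylinder 76 mm across and 160 mm long lying along its y axis on rubber feet, its top 84 mm above the ledge, with two steel bands and an upright valve on top. Origin: on the ledge under its middle. Never load it or its valve with more than 22 N
- valve_base (a point): on the valve's upright axis, at the top of the low brass boss (24 mm across), 87 mm above the ledge, 35 mm from the reservoir's middle towards its +y end. The brass stem, 14 mm across (12.4 at its tip), 8 mm bore, stands 29 to 43 mm out of the boss; how far differs each time and is not measured. Its rubber mount gives 0.25 mm per N (4 mm at most) once the socket's ceiling sits on the tip
- core (a joint): how far the valve's core pin, in the stem's bore, 1 mm below its tip, is pushed in, m: 0 shut, at most 0.022. Hidden pressure holds it up with 7.5 to 9.5 N. It first lifts the rod (8 to 16 mm); then, as the gauge goes on down, it sinks (5 to 14 mm) at level force until the gauge seats and force rises steeply: a total push of 12 N or more means it is seated and the reading is full
- dock: wooden block 70 x 70 mm, 18 mm high, fixed, with a round well 38 mm across and 12 mm deep in its top (the well's floor is 6 mm above the ledge) where the gauge stands on its mouth. Origin: on the ledge under its middle
- harmonica_case: open aluminium case 60 x 135 mm, 22 mm deep, its lid standing open on the far side to 78 mm high, with a harmonica in it; leave alone. Origin: centre of its underside
- pick_dispenser: clear acrylic dispenser for guitar picks, 40 x 48 x 62 mm, loose; leave alone. Origin: centre of its underside
- jar: small closed glass jar, 44 mm across, 60 mm high; leave alone. Origin: centre of its underside
- clothespin: grey plastic clothespin, 74 mm long, 11 mm high, lying flat; leave alone. Origin: centre of its underside
Mind the look-alikes: they are no part of the job. Of the things that look like the dock, take the one that is farthest to the robot's left at the start.

How it is judged:
By the outcome, as a careful person would: the job done as asked, in the order asked, and still so for the second after the job is handed in, with the robot touching nothing.
It also fails if it takes over 58 s, if anything falls off the work surface, if the arm or the gripper's body presses on something with over 40 N, if the wrist force passes 120 N, or if a joint passes its speed limit or range.

## Working session

There is one attempt and no reset: what is moved stays moved. The work goes in short steps, Python scripts to look and compute and a shell command to move; the robot and the scene stay as the last step left them, time stands still between calls to the robot, and variables do not carry over. Pictures are saved under pics/ and viewed, at most 10 in all, crops included, and the job is handed in when it is done.

```bash
mkdir -p pics; cat > h.py <<'E'
from plant import *
import numpy as np, cv2, json
from scipy.spatial.transform import Rotation as Ro
def cam(name):
    o=get_obs(); d=get_image(name)
    K=np.array(d["mtx"])
    if name=="wrist":
        M=np.array(d["mount"]); T=np.eye(4); T[:3,:3]=Ro.from_rotvec(o["orientation"]).as_matrix(); T[:3,3]=o["ee_pos"]
        C=np.linalg.inv(T@M); R,t=C[:3,:3],C[:3,3]
    else: R,t=np.array(d["R"]),np.array(d["t"])
    return d["frame"],K,R,t
def save(n,f,s=1): cv2.imwrite(n,cv2.resize(f[:,:,::-1],None,fx=s,fy=s,interpolation=cv2.INTER_CUBIC))
def onz(K,R,t,uv,z):
    d=R.T@np.linalg.inv(K)@np.array([uv[0],uv[1],1.]); c=-R.T@t
    return c+d*(z-c[2])/d[2]
def proj(K,R,t,X):
    p=K@(R@np.array(X,float)+t); return p[:2]/p[2]
def keep(n,name,s=1):
    f,K,R,t=cam(name); save(f"pics/{n}.png",f,s); np.savez(f"{n}.npz",f=f,K=K,R=R,t=t)
def load(n):
    d=np.load(f"{n}.npz"); return d["f"],d["K"],d["R"],d["t"]
E
python3 - <<'E'
from h import *
o=get_obs()
print({k:np.round(v,3) for k,v in o.items()})
keep("top0","top",1.5); keep("side0","side",1.5)
for n in("top0","side0"):
    f,K,R,t=load(n);print(n,-R.T@t,K[0,0])
print(Ro.from_rotvec(o["orientation"]).as_matrix().round(3))
E
```

```text
{'time': np.float64(0.0), 'joints': array([ 1.158,  0.151,  1.438,  0.   ,  1.554, -0.134]), 'joint_vel': array([-0.001,  0.   ,  0.   , -0.   , -0.   , -0.   ]), 'joint_efforts': array([ 2.0000e-03, -7.1308e+01, -5.7085e+01, -0.0000e+00,  9.0000e-03,
        0.0000e+00]), 'ee_pos': array([158.164, 552.578, 230.713]), 'orientation': array([-4.370e-01, -3.111e+00,  2.000e-03]), 'wrist_force': array([0.427, 0.316, 0.086]), 'moment': array([ 0.021, -0.005,  0.042]), 'grasp_force': np.float64(0.0), 'opening': np.float64(1.0)}
top0 [420.73691035 -54.94548633 901.18373253] 425.6859806343592
side0 [181.65119653 393.12989784 582.3460248 ] 356.42314743525804
[[-0.961  0.275 -0.   ]
 [ 0.275  0.961 -0.001]
 [ 0.    -0.001 -1.   ]]
```

View pics/top0.png

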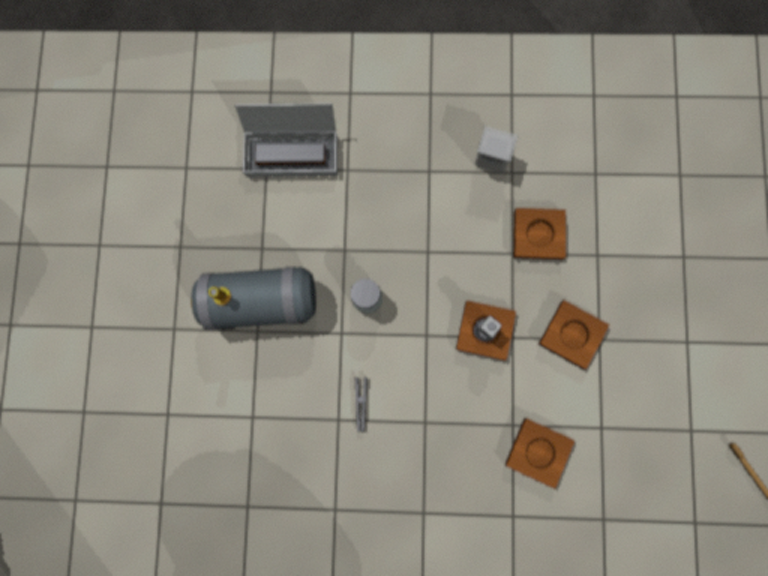

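View pics/side0.png

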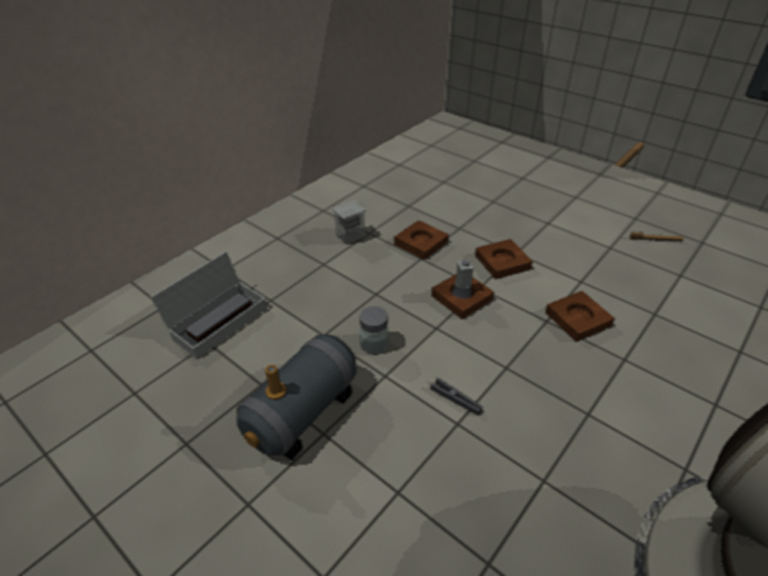

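The top view (1.5×) shows four dock-like blocks: A (487,331) with the gauge standing in it, B (540,234), C (574,334) and D (540,453). Left in the picture is +y, so A is farthest to the robot's left, and it also holds the gauge, as described. The tank's valve is at about (218,295). I'll confirm A in an enlarged crop and measure the positions.

```bash
python3 - <<'E'
from h import *
f,K,R,t=load("top0")
a=f[190:250,295:355]; b=f[170:230,120:220]
b=b[:,:60] 
im=np.hstack([cv2.resize(x[:,:,::-1],(400,400),interpolation=cv2.INTER_CUBIC) for x in(a,b)])
cv2.imwrite("pics/crop.png",im)
# dock segmentation, brown
hsv=cv2.cvtColor(f,cv2.COLOR_RGB2HSV)
m=((hsv[...,0]<15)&(hsv[...,1]>120)&(hsv[...,2]>50)).astype(np.uint8)
n,l,s,c=cv2.connectedComponentsWithStats(m)
for i in range(1,n):
    if s[i,4]>300:
        p=np.argwhere(l==i)[:,::-1].astype(np.float32)
        P=np.array([onz(K,R,t,q,18)[:2] for q in p],np.float32)
        print(c[i].round(1),cv2.minAreaRect(P))
E
```

```text
[359.5 155.5] ((634.5216064453125, -243.95193481445312), (70.69214630126953, 70.2989501953125), 88.40025329589844)
[323.7 220.4] ((496.40850830078125, -170.39759826660156), (70.07865142822266, 68.78519439697266), 78.92574310302734)
[382.4 222.8] ((493.6795959472656, -290.03314208984375), (71.65757751464844, 69.6216812133789), 61.31385803222656)
[359.7 301.8] ((334.76861572265625, -242.02032470703125), (71.7359848022461, 68.4739990234375), 67.02082061767578)
```

View pics/crop.png

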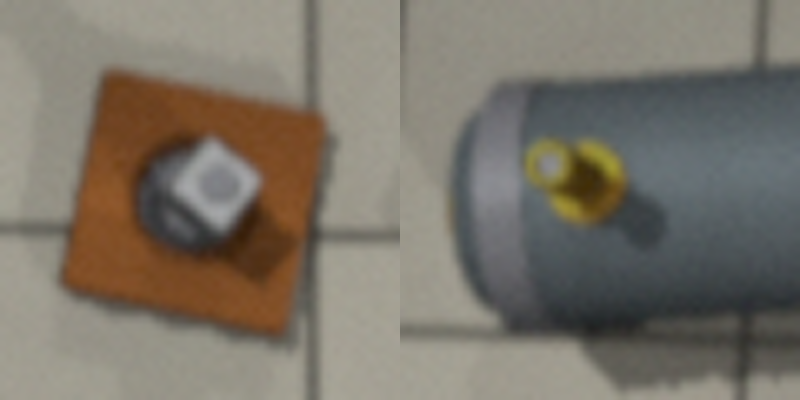

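The crop confirms dock A with the gauge: barrel top centre at about (217,184), corners (210,137), (262,182), (212,232) and (172,185). The valve tip is at (549,163) and its boss at (587,182).

```bash
python3 - <<'E'
from h import *
f,K,R,t=load("top0")
A=lambda x,y:(295+x/6.667-.5,190+y/6.667-.5)
B=lambda x,y:(120+(x-400)/6.667-.5,170+y/6.667-.5)
print("cap",onz(K,R,t,A(221,184),74))
C=np.array([onz(K,R,t,A(*q),70)[:2] for q in((210,137),(262,182),(212,232),(172,185))])
print(C.mean(0),[np.degrees(np.arctan2(*(C[(i+1)%4]-C[i])[::-1]))%90 for i in range(4)],[np.linalg.norm(C[(i+1)%4]-C[i]) for i in range(4)])
print("boss",onz(K,R,t,B(587,182),87))
for z in(116,123,130): print("tip",z,onz(K,R,t,B(549,163),z))
E
```

```text
cap [ 497.28196205 -170.25686711   74.        ]
[ 497.61834702 -168.78047457] [np.float64(49.68302098587944), np.float64(45.963012860312006), np.float64(40.93249876327046), np.float64(52.55150246277085)] [np.float64(19.818396266115148), np.float64(20.80301610224917), np.float64(17.770827587288736), np.float64(18.078317511807025)]
boss [527.03091409 180.53816786  87.        ]
tip 116 [528.40177963 183.33182508 116.        ]
tip 123 [527.44193539 181.20755644 123.        ]
tip 130 [526.48209115 179.0832878  130.        ]
```

```bash
python3 -m pendant '[[[1,-0.0457,-0.0256,0,0],[1,-0.0457,-0.0256,0,0],[1,-0.0457,-0.0256,0,0],[1,-0.0457,-0.0256,0,0],[1,-0.0457,-0.0256,0,0]]]'
python3 -m pendant '[[[1,-0.0457,-0.0256,0,0],[1,-0.0457,-0.0256,0,0],[1,-0.0457,-0.0256,0,0],[1,-0.0457,-0.0256,0,0],[1,-0.0457,-0.0256,0,0]]]'
python3 - <<'E'
from h import *
keep("w1","wrist",1.5)
f,K,R,t=load("w1"); print(get_obs()["ee_pos"],-R.T@t,R)
for z in(87,116,130): print(proj(K,R,t,(527,181,z)))
E
```

```text
time: 0.72
ee_pos: [343.6, 365.4, 231.1]
orientation: [-0.436, -3.111, 0.0]
wrist_force: [0.6, 0.6, -0.5]
opening: 1.0
grasp_force: 0.0
time: 1.35
ee_pos: [528.1, 179.4, 231.1]
orientation: [-0.437, -3.111, 0.0]
wrist_force: [0.4, 0.9, 0.2]
opening: 1.001
grasp_force: 0.0
[531.39533787 175.45282504 230.43952421] [465.43288612 197.2651191  373.82833116] [[ 2.75257596e-01  9.61370487e-01  2.06189124e-04]
 [ 9.28741720e-01 -2.65970785e-01  2.58260254e-01]
 [ 2.48338627e-01 -7.08966001e-02 -9.66075359e-01]]
[255.86803739 178.40249875]
[256.0239562 186.22522  ]
[256.11163556 190.62424751]
```

View pics/w1.png

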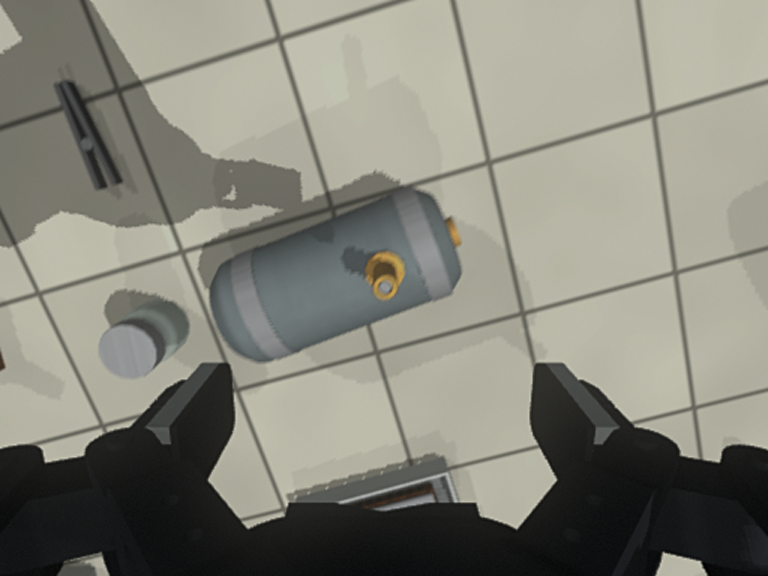

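The wrist view shows the valve tip at about (384,287), with the boss behind it at (385,270), between the tank's bands. I'll check that the arm has settled and triangulate the tip.

```bash
python3 - <<'E'
from h import *
from scipy.optimize import least_squares
print(get_obs()["ee_pos"]); keep("w2","wrist"); print(get_obs()["ee_pos"])
f,K,R,t=load("w2"); f1=load("w1")[0]
print(cv2.phaseCorrelate(np.float64(f1[:240,:,1]),np.float64(f[:240,:,1])))
c=f[155:210,230:285]; save("pics/w2c.png",c,10)
_,Kt,Rt,tt=load("top0")
E
```

```text
[531.39533787 175.45282504 230.43952421]
[529.55025872 177.47190889 230.30181499]
((3.958835399606272, -5.224150275318792), 0.5075962595388572)
```

View pics/w2c.png

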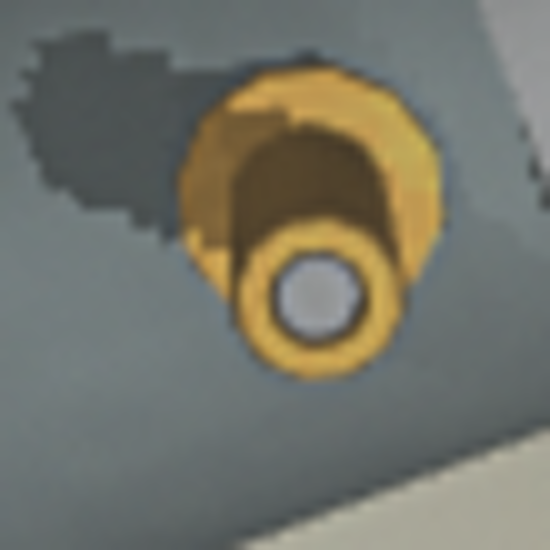

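The crop shows the stem tip centred at (319,298) and the boss centred at (311,196).

```bash
python3 - <<'E'
from h import *
f,K,R,t=load("w2")
b=onz(K,R,t,(260.6,174.1),87); print("boss",b)
for z in(116,120,124,128): print(z,onz(K,R,t,(261.4,184.3),z))
print(get_obs()["ee_pos"],get_obs()["orientation"])
f1,K,R,t=load("w1"); print("w1",onz(K,R,t,(384/1.5-.3,287/1.5-.3),122))
E
```

```text
boss [527.64172407 181.87888475  87.        ]
116 [529.8609999  181.42181173 116.        ]
120 [528.90955317 181.61334401 120.        ]
124 [527.95810643 181.80487629 124.        ]
128 [527.0066597  181.99640857 128.        ]
[529.55025872 177.47190889 230.30181499] [-4.42225089e-01 -3.10954966e+00  2.18642311e-03]
w1 [529.25123627 180.06301934 122.        ]
```

```bash
python3 -m pendant '[[[1,-0.0068,-0.0346,0,0],[1,-0.0068,-0.0346,0,0],[1,-0.0068,-0.0346,0,0],[1,-0.0068,-0.0346,0,0],[1,-0.0068,-0.0346,0,0]]]' >/dev/null
python3 -m pendant '[[[1,-0.0068,-0.0346,0,0],[1,-0.0068,-0.0346,0,0],[1,-0.0068,-0.0346,0,0],[1,-0.0068,-0.0346,0,0],[1,-0.0068,-0.0346,0,0]]]'
python3 -m pendant '[[[1,0,0,0.02,9],[1,0,0,0.02,9],[1,0,0,0.02,9],[1,0,0,0,0],[1,0,0,0,0]]]'
python3 - <<'E'
from h import *
keep("w3","wrist",1)
f,K,R,t=load("w3"); print(get_obs()["ee_pos"],Ro.from_rotvec(get_obs()["orientation"]).as_matrix().round(3))
u=proj(K,R,t,(497,-170,72)).astype(int); print(u)
o=[max(u[1]-50,0),u[0]-66]; print(o); save("pics/w3c.png",f[o[0]:o[0]+100,o[1]:o[1]+132],6)
E
```

```text
time: 2.7
ee_pos: [497.0, -171.2, 231.2]
orientation: [-0.436, -3.111, -0.0]
wrist_force: [0.2, -0.5, 0.7]
opening: 1.002
grasp_force: 0.0
time: 3.32
ee_pos: [497.5, -170.4, 172.1]
orientation: [1.145, 2.925, -0.0]
wrist_force: [-1.0, 0.3, 0.7]
opening: 0.998
grasp_force: 0.0
[ 497.61377655 -170.50485968  172.27244002] [[-0.734  0.679  0.001]
 [ 0.679  0.734 -0.001]
 [-0.001  0.    -1.   ]]
[254 191]
[np.int64(141), np.int64(188)]
```

View pics/w3c.png

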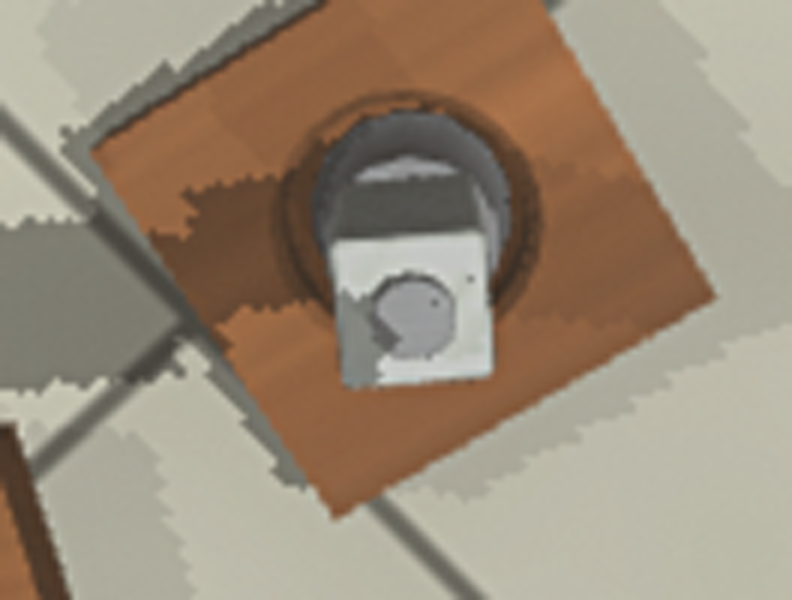

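The wrist crop shows the barrel top at corners (331,240), (487,232), (494,374) and (342,388), and the cap centred at (413,316). The fingers are about 4° off its flats.

```bash
python3 - <<'E'
from h import *
f,K,R,t=load("w3")
A=lambda x,y:(188+x/6-.42,141+y/6-.42)
C=np.array([onz(K,R,t,A(*q),70)[:2] for q in((331,240),(487,232),(494,374),(342,388))])
D=np.roll(C,-1,0)-C
print(C.mean(0),np.degrees(np.arctan2(D[:,1],D[:,0]))%90,np.linalg.norm(D,axis=1))
print("cap",onz(K,R,t,A(413,316),74))
o=get_obs();Rt=Ro.from_rotvec(o["orientation"]).as_matrix();print(o["ee_pos"],np.degrees(np.arctan2(Rt[1,1],Rt[0,1])))
for n in (C.mean(0),): print("tool delta",Rt.T@(np.append(n,53-19)-o["ee_pos"]))
E
```

```text
[ 498.64870368 -169.29210903] [50.25279523 50.64891876 52.74065953 50.8752745 ] [19.77725051 18.79532758 19.71227596 19.6517043 ]
cap [ 498.45432457 -169.23289614   74.        ]
[ 497.61377655 -170.50485968  172.27244002] 47.212791846551426
tool delta [  0.21942066   1.56664308 138.27258221]
```

```bash
python3 -m pendant '[[[1,0.0002,0.0015,0.025,-3.8],[1,0,0,0.035,0],[1,0,0,0.035,0],[1,0,0,0.03,0],[1,0,0,0.012,0]]]'
python3 -m pendant '[[[1,0,0,0,0],[0,0,0,0,0],[0,0,0,0,0],[0,0,0,0,0],[0,0,0,0,0]]]'
python3 -m pendant '[[[0,0,0,0,0],[0,0,0,0,0],[0,0,0,0,0],[0,0,0,0,0],[0,0,0,0,0]]]'
```

```text
time: 4.0
ee_pos: [498.0, -169.1, 33.6]
orientation: [-1.05, -2.96, -0.0]
wrist_force: [-0.4, -0.3, 0.2]
opening: 1.002
grasp_force: 0.0
time: 4.62
ee_pos: [498.4, -169.4, 34.9]
orientation: [1.053, 2.959, -0.0]
wrist_force: [0.1, 1.2, 2.0]
opening: 0.226
grasp_force: 58.5
time: 5.25
ee_pos: [498.4, -169.4, 34.8]
orientation: [1.053, 2.959, -0.0]
wrist_force: [-0.5, 0.1, 5.3]
opening: 0.224
grasp_force: 58.9
```

```bash
python3 -m pendant '[[[0,0,0,-0.015,0],[0,0,0,-0.035,0],[0,0,0,-0.045,0],[0,0,0,-0.045,0],[0,0,0,-0.03,0]]]'
python3 -m pendant '[[[0,0.0198,0.02913,0,0],[0,0.0198,0.02913,0,0],[0,0.0198,0.02913,0,0],[0,0.0198,0.02913,0,0],[0,0.0198,0.02913,0,0]]]'
python3 -m pendant '[[[0,0.0198,0.02913,0,0],[0,0.0198,0.02913,0,0],[0,0.0198,0.02913,0,0],[0,0.0198,0.02913,0,0],[0,0.0198,0.02913,0,0]]]'
python3 -m pendant '[[[0,0,0,0,0],[0,0,0,0,0],[0,0,0,0,0],[0,0,0,0,0],[0,0,0,0,0]]]'
python3 - <<'E'
from h import *
keep("w4","wrist",1); keep("t4","top")
f,K,R,t=load("w4"); o=get_obs();print(o["ee_pos"],o["wrist_force"],o["joints"])
g,Kt,Rt,tt=load("side0"); keep("s4","side"); g,Kt,Rt,tt=load("s4")
u=proj(Kt,Rt,tt,(528,181.5,140)).astype(int); a=g[u[1]-50:u[1]+50,u[0]-50:u[0]+50]; print(u)
im=np.hstack([cv2.resize(x[:,:,::-1],(s,400),interpolation=cv2.INTER_CUBIC) for x,s in((a,400),(f[100:340,140:380],400))]); cv2.imwrite("pics/j4.png",im)
E
```

```text
time: 5.88
ee_pos: [498.3, -169.3, 207.5]
orientation: [1.052, 2.957, -0.001]
wrist_force: [0.4, -0.6, -2.2]
opening: 0.226
grasp_force: 58.6
time: 6.5
ee_pos: [513.3, 7.4, 205.3]
orientation: [1.053, 2.959, 0.0]
wrist_force: [0.5, -0.2, -1.0]
opening: 0.227
grasp_force: 58.9
time: 7.12
ee_pos: [528.5, 182.8, 205.3]
orientation: [1.053, 2.959, 0.0]
wrist_force: [0.6, -0.2, -1.0]
opening: 0.227
grasp_force: 58.9
time: 7.75
ee_pos: [528.7, 181.3, 204.4]
orientation: [1.054, 2.959, -0.0]
wrist_force: [-0.1, 0.5, -2.0]
opening: 0.225
grasp_force: 59.0
[528.68989191 181.45954892 204.30784653] [-0.99387817  0.159541   -1.57499709] [ 1.92857876e-01  1.27746030e-01  1.51758513e+00 -1.11132256e-04
  1.49637658e+00 -6.93919105e-01]
[178 238]
```

View pics/j4.png

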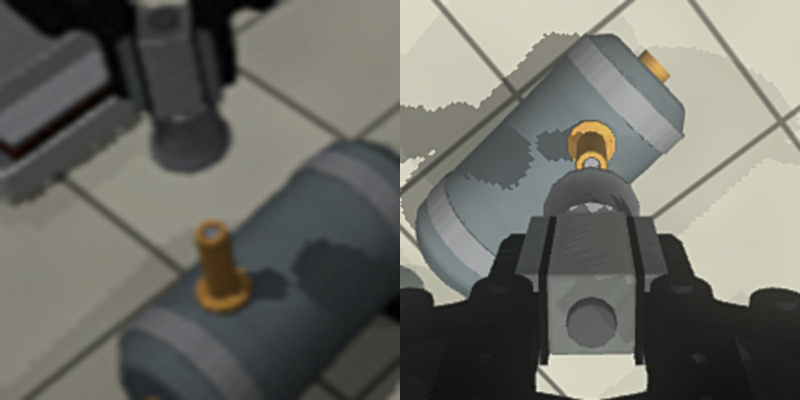

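The side crop shows the mouth ellipse centred at about (190,140) with its bottom at 172, and the stem tip at (212,230). The wrist crop shows the bell centred at x≈592 and the stem tip at (591,162). I'll compare these with the projections.

```bash
python3 - <<'E'
from h import *
from scipy.optimize import least_squares
f,Kw,Rw,tw=load("w4"); g,K,R,t=load("s4")
S=lambda x,y:np.array((128+x/4-.4,188+y/4-.4)); W=lambda x,y:np.array((140+(x-400)*.6-.2,100+y*.6-.2))
_,K2,R2,t2=load("w2"); _,K0,R0,t0=load("top0")
s=S(212,230); w=W(591,162)
obs=[(K,R,t,s),(Kw,Rw,tw,w),(K2,R2,t2,(261.4,184.3)),(K0,R0,t0,(141.9,193.9))]
r=least_squares(lambda X:np.concatenate([proj(*o[:3],X)-o[3] for o in obs]),(528,181,122)); print("tip",r.x,r.fun.round(1))
print("boss side",onz(K,R,t,S(223,286),87), "boss wrist",onz(Kw,Rw,tw,W(592,144),87))
m=(528.7,181.5)
def crop(p,inv): return inv(p)
c=np.array([np.cos(a) for a in np.linspace(0,6.28,60)]);q=np.sin(np.linspace(0,6.28,60))
for z in(175.5,182.5):
    ps=np.array([proj(K,R,t,(m[0]+16*a,m[1]+16*b,z)) for a,b in zip(c,q)]); ps=(ps-S(0,0))*4
    pw=np.array([proj(Kw,Rw,tw,(m[0]+16*a,m[1]+16*b,z)) for a,b in zip(c,q)]); pw=(pw-W(400,0))/.6+[400,0]
    print(z,"side box",ps.min(0),ps.max(0),"wrist box",pw.min(0),pw.max(0))
E
```

```text
tip [527.64801463 181.89579986 122.87467787] [-0.7  0.7 -0.2  0.9 -0.  -0.7 -0.4 -0.1]
boss side [527.27877982 181.21255745  87.        ] boss wrist [528.31024341 182.16458218  87.        ]
175.5 side box [147.4597156 114.5019863] [229.85968952 174.01944263] wrist box [543.51819044 163.72924852] [639.93997833 254.43022901]
182.5 side box [144.33501304 102.11207388] [227.42968306 161.58176357] wrist box [541.69894663 169.89110095] [641.83273267 263.71826021]
```

```bash
python3 -m pendant '[[[0,0.0015,-0.0002,0.015,0],[0,0,0,0.018,0],[0,0,0,0.011,0],[0,0,0,0,0],[0,0,0,0,0]]]'
python3 -m pendant '[[[0,0,0,0.002,0],[0,0,0,0.002,0],[0,0,0,0.002,0],[0,0,0,0.002,0],[0,0,0,0.002,0]]]'
python3 -m pendant '[[[0,0,0,0.001,0],[0,0,0,0.001,0],[0,0,0,0.001,0],[0,0,0,0.001,0],[0,0,0,0.001,0]]]'
```

```text
time: 8.52
ee_pos: [527.6, 182.5, 160.6]
orientation: [1.053, 2.959, 0.0]
wrist_force: [-0.2, -0.1, -1.4]
opening: 0.226
grasp_force: 59.0
time: 9.15
ee_pos: [527.4, 182.4, 150.2]
orientation: [1.053, 2.96, -0.0]
wrist_force: [0.3, -0.5, 3.1]
opening: 0.225
grasp_force: 59.4
time: 9.78
ee_pos: [527.5, 182.5, 145.3]
orientation: [1.053, 2.96, 0.0]
wrist_force: [-0.3, -0.5, 5.3]
opening: 0.222
grasp_force: 59.6
```

```bash
for i in 1; do python3 -m pendant '[[[0,0,0,0.001,0],[0,0,0,0.001,0],[0,0,0,0.001,0],[0,0,0,0.001,0],[0,0,0,0.001,0]]]'; python3 -m pendant '[[[0,0,0,0.001,0],[0,0,0,0.001,0],[0,0,0,0.001,0],[0,0,0,0.001,0],[0,0,0,0.001,0]]]'; python3 -m pendant '[[[0,0,0,0.0006,0],[0,0,0,0.0006,0],[0,0,0,0.0006,0],[0,0,0,0.0006,0],[0,0,0,0.0006,0]]]'; done | grep -E 'time|pos|wrist'
```

```text
time: 10.4
ee_pos: [527.5, 182.5, 140.4]
wrist_force: [-0.7, -0.9, 5.8]
time: 11.02
ee_pos: [527.5, 182.5, 135.4]
wrist_force: [-0.9, 0.3, 6.1]
time: 11.65
ee_pos: [527.5, 182.5, 132.4]
wrist_force: [-1.8, 0.0, 6.1]
```

```bash
(python3 -m pendant '[[[0,0,0,0.0005,0],[0,0,0,0.0005,0],[0,0,0,0.0005,0],[0,0,0,0.0005,0],[0,0,0,0.0005,0]]]'; python3 -m pendant '[[[0,0,0,0.0004,0],[0,0,0,0.0004,0],[0,0,0,0.0004,0],[0,0,0,0.0004,0],[0,0,0,0,0]]]') | grep -E 'time|pos|wrist'
```

```text
time: 12.28
ee_pos: [527.5, 182.5, 129.9]
wrist_force: [-0.8, -0.6, 6.6]
time: 12.9
ee_pos: [527.5, 182.5, 128.4]
wrist_force: [-0.8, -0.1, 7.8]
```

```bash
python3 -m pendant '[[[0,0,0,0.0003,0],[0,0,0,0.0003,0],[0,0,0,0.0003,0],[0,0,0,0,0],[0,0,0,0,0]]]' | grep -E 'time|pos|wrist'; python3 -c "
from h import *
print(get_obs()['wrist_force'],get_obs()['ee_pos'])"
```

```text
time: 13.52
ee_pos: [527.6, 182.5, 127.8]
wrist_force: [-1.7, -0.4, 10.3]
[-1.66085373 -0.42902016 10.31256296] [527.55436475 182.5016538  127.7771182 ]
```

```bash
python3 -m pendant '[[[0,0,0,0.0003,0],[0,0,0,0.0003,0],[0,0,0,0.0003,0],[0,0,0,0,0],[0,0,0,0,0]]]' | grep -E 'time|pos|wrist'
```

```text
time: 14.15
ee_pos: [527.6, 182.5, 127.1]
wrist_force: [-3.7, -0.6, 12.8]
```

```bash
python3 -m pendant '[[[0,0.0004,-0.0003,0.0003,0],[0,0,0,0.0003,0],[0,0,0,0,0],[0,0,0,0,0],[0,0,0,0,0]]]' | grep -E 'time|pos|wrist'
```

```text
time: 14.78
ee_pos: [527.5, 182.5, 126.8]
wrist_force: [0.1, -1.0, 13.6]
```

Push is now about 15.1 N (13.6 plus the 1.5 N gauge weight). I'll go slightly deeper and hold.

```bash
(python3 -m pendant '[[[0,0,0,0.0003,0],[0,0,0,0,0],[0,0,0,0,0],[0,0,0,0,0],[0,0,0,0,0]]]';python3 -m pendant '[[[0,0,0,0,0],[0,0,0,0,0],[0,0,0,0,0],[0,0,0,0,0],[0,0,0,0,0]]]'; python3 -m pendant '[[[0,0,0,0,0],[0,0,0,0,0],[0,0,0,0,0],[0,0,0,0,0],[0,0,0,0,0]]]') | grep -E 'time|pos|wrist'
```

```text
time: 15.4
ee_pos: [527.5, 182.5, 126.5]
wrist_force: [-2.0, -1.1, 15.0]
time: 16.02
ee_pos: [527.5, 182.5, 126.5]
wrist_force: [-1.3, 0.0, 14.2]
time: 16.65
ee_pos: [527.5, 182.5, 126.5]
wrist_force: [-0.9, -1.4, 14.1]
```

```bash
(python3 -m pendant '[[[0,0,0,-0.003,0],[0,0,0,-0.007,0],[0,0,0,-0.01,0],[0,0,0,-0.015,0],[0,0,0,-0.02,0]]]';python3 -m pendant '[[[0,0,0,-0.02,0],[0,0,0,-0.004,0],[0,0,0,0,0],[0,0,0,0,0],[0,0,0,0,0]]]'; 
python3 -m pendant '[[[0,-0.0199,-0.0292,0,0],[0,-0.0199,-0.0292,0,0],[0,-0.0199,-0.0292,0,0],[0,-0.0199,-0.0292,0,0],[0,-0.0199,-0.0292,0,0]]]'
python3 -m pendant '[[[0,-0.0199,-0.0292,0,0],[0,-0.0199,-0.0292,0,0],[0,-0.0199,-0.0292,0,0],[0,-0.0199,-0.0292,0,0],[0,-0.0199,-0.0292,0,0]]]'
python3 -m pendant '[[[0,0,0,0.03,0],[0,0,0,0.03,0],[0,0,0,0.025,0],[0,0,0,0,0],[0,0,0,0,0]]]') | grep -E 'time|pos|wrist'
python3 - <<'E'
from h import *
keep("w5","wrist"); keep("s5","side"); f,K,R,t=load("w5"); g,Ks,Rs,ts=load("s5")
p=get_obs()["ee_pos"]; print(p)
u=proj(Ks,Rs,ts,(p[0],p[1],80)).astype(int); print(u)
a=g[u[1]-40:u[1]+40,u[0]-40:u[0]+40]
im=np.hstack([cv2.resize(x[:,:,::-1],(400,400),interpolation=cv2.INTER_CUBIC) for x in(a,f[100:340,140:380])]); cv2.imwrite("pics/j5.png",im)
W=lambda q:(np.array(q)-[140,100]+.2)/.6+[400,0]; S=lambda q:(np.array(q)-u+40.4)*5
a=np.linspace(0,6.28,60); z=p[2]-28.8
for zz,r in((z,16),(z+7,16),):
  P=[(p[0]+r*np.cos(b),p[1]+r*np.sin(b),zz) for b in a]
  w=np.array([W(proj(K,R,t,x)) for x in P]); s=np.array([S(proj(Ks,Rs,ts,x)) for x in P]); print(w.min(0),w.max(0),s.min(0),s.max(0))
for e in (0,16): print(e,"cap side",S(proj(Ks,Rs,ts,(p[0],p[1],z+68+e))),"wrist",W(proj(K,R,t,(p[0],p[1],z+68+e))))
E
```

```text
time: 17.27
ee_pos: [526.5, 182.4, 180.9]
wrist_force: [0.1, -0.4, -1.4]
time: 17.9
ee_pos: [526.7, 182.4, 203.8]
wrist_force: [-0.1, 0.2, -1.3]
time: 18.52
ee_pos: [511.5, 5.3, 204.3]
wrist_force: [0.6, -0.0, -1.6]
time: 19.15
ee_pos: [496.4, -170.7, 204.3]
wrist_force: [0.6, -0.1, -1.1]
time: 19.77
ee_pos: [497.1, -169.8, 120.5]
wrist_force: [0.2, -0.6, -2.3]
[ 497.22985249 -169.82974751  120.74068153]
[310 172]
[543.06140546 164.85762101] [639.57766268 255.56381776] [170.91464422 160.42904393] [242.9663567  204.16302998]
[541.22721506 171.09013008] [641.46184523 264.92041184] [172.21832343 148.03532622] [244.69178682 191.64334486]
0 cap side [222.33326198  54.52592605] wrist [591.67788892 326.33941577]
16 cap side [226.24515861  22.31788077] wrist [591.82452409 375.11648381]
```

View pics/j5.png

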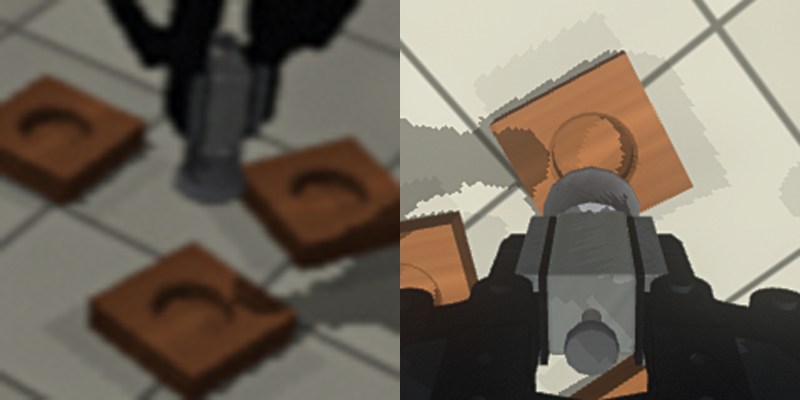

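The wrist crop shows the rod out, with its cap at about (592,348). It also shows dock A with corners (625,52), (692,185) and (492,125), and its well spanning x 549–637 with its top at y 112.

```bash
python3 - <<'E'
from h import *
f,K,R,t=load("w5")
W=lambda x,y:(140+(x-400)*.6-.2,100+y*.6-.2)
iW=lambda q:(np.array(q)-[140,100]+.2)/.6+[400,0]
c=[onz(K,R,t,W(*q),18) for q in((492,125),(692,185))]; print("dock centre diag",(c[0]+c[1])/2,np.linalg.norm(c[0]-c[1]))
a=np.linspace(0,6.28,90)
for m in((497,-170),(498,-169.5)):
    w=np.array([iW(proj(K,R,t,(m[0]+19*np.cos(b),m[1]+19*np.sin(b),18))) for b in a]); print(m,w.min(0),w.max(0))
E
```

```text
dock centre diag [ 498.54147878 -169.51887586   18.        ] 96.65969000107496
(497, -170) [549.33957696 112.97020296] [631.7725304  192.62817541]
(498, -169.5) [551.56939997 113.97104588] [633.96421904 193.55403927]
```

```bash
(python3 -m pendant '[[[0,-0.0006,0.0006,0.02,0],[0,0,0,0.025,0],[0,0,0,0.02,0],[0,0,0,0.01,0],[0,0,0,0.004,0]]]';python3 -m pendant '[[[0,0,0,0.003,0],[0,0,0,0,0],[0,0,0,0.0005,0],[0,0,0,0.0005,0],[0,0,0,0.0005,0]]]') | grep -E 'time|pos|wrist'
```

```text
time: 20.5
ee_pos: [497.8, -169.6, 40.8]
wrist_force: [0.2, 0.1, -1.8]
time: 21.12
ee_pos: [497.6, -169.6, 36.1]
wrist_force: [0.7, -0.1, -1.3]
```

```bash
python3 -m pendant '[[[0,0,0,0.0005,0],[0,0,0,0.0005,0],[0,0,0,0.0003,0],[0,0,0,0,0],[0,0,0,0,0]]]'
```

```text
time: 21.75
ee_pos: [497.6, -169.5, 34.8]
orientation: [1.053, 2.96, -0.0]
wrist_force: [-2.5, 0.4, 3.3]
opening: 0.225
grasp_force: 59.7
```

```bash
python3 -m pendant '[[[0.3,0,0,0,0],[0.4,0,0,0,0],[0.6,0,0,0,0],[0.9,0,0,0,0],[1,0,0,0,0]]]'
(python3 -m pendant '[[[1,0,0,0,0],[1,0,0,0,0],[1,0,0,-0.01,0],[1,0,0,-0.02,0],[1,0,0,-0.03,0]]]'
python3 -m pendant '[[[1,0,0,-0.04,0],[1,0,0,-0.03,0],[1,0,0,-0.008,0],[1,0,0,0,0],[1,0,0,0,0]]]') | grep -E 'time|pos|wrist'
python3 - <<'E'
from h import *
keep("w6","wrist"); keep("s6","side"); f,K,R,t=load("w6"); g,Ks,Rs,ts=load("s6")
u=proj(Ks,Rs,ts,(498,-169,50)).astype(int)
im=np.hstack([cv2.resize(x[:,:,::-1],(400,400),interpolation=cv2.INTER_CUBIC) for x in(g[u[1]-40:u[1]+40,u[0]-40:u[0]+40],f[120:280,176:336])]); cv2.imwrite("pics/j6.png",im)
E
```

```text
time: 22.38
ee_pos: [497.5, -169.5, 34.7]
orientation: [-1.053, -2.96, 0.0]
wrist_force: [-0.1, -0.0, 0.3]
opening: 0.988
grasp_force: 0.0
time: 23.0
ee_pos: [497.3, -169.4, 95.5]
wrist_force: [0.4, -0.3, 0.7]
time: 23.62
ee_pos: [497.2, -169.3, 171.6]
wrist_force: [0.4, 0.2, 0.2]
```

View pics/j6.png

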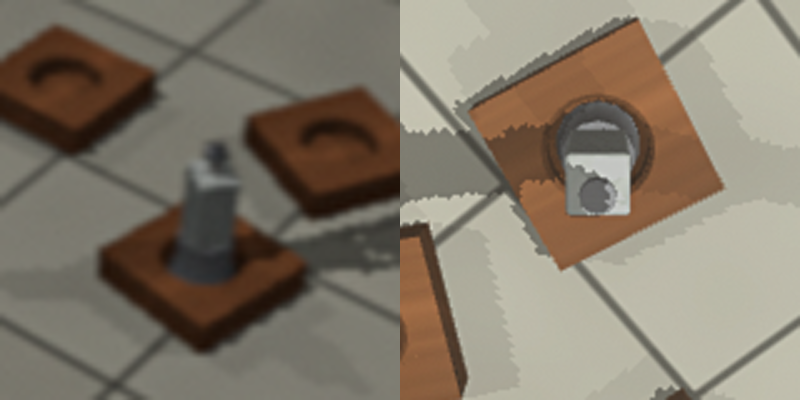

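The gauge stands upright in dock A's well with the rod out: the cap is raised above the barrel at (215,150) in the side crop, and the robot is clear of it.

```bash
python3 -c "
from plant import *
print(job_done())"
```

```text
the job is handed in; nothing more can be done
None
```

The job is done and handed in: I pressed the gauge onto the valve until it seated and held it at about 16 N for over a second, then stood it back upright in the leftmost dock with the rod out, at about 24 s on the clock.

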